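# Load the wafer cassette on the tilted dock

### The job

Load the blue wafer cassette on the tilted dock. Set it down and let go of it on the low end of the sloping grey deck, between the flared guides and with its H-bar end facing uphill; then push it gently up the slope until it meets the spring buffer at the top stop and the steel catch in the deck springs up behind it, and leave it resting there. Keep the cassette upright all the time so that no wafer falls out, and do not disturb the loose dish, tweezers and beaker.

Things in the scene. Friction and masses are not known exactly. Their poses are not given: they have to be found in the camera images.
- cassette: Blue plastic 2 inch wafer cassette, silver wafers standing in it; loose, 0.22 to 0.45 kg. 116 mm long (x), 58 tall (wafers 60). Foot plate 74 wide (y), 6 thick; body above it 58 wide with flat side walls: grasp across y near mid-length, more than 20 mm above the underside. Origin: centre of the underside. +x points to the H-bar end, -x to the plain end.
- h_bar (a point): Outermost point of the cassette's H-bar end (two upright legs 28 mm apart inside, joined by a crossbar, standing 11 mm out of the end wall): 58 mm from the cassette's origin along +x, 25 mm above the underside.
- plain_end (a point): Point on the outer face of the cassette's plain end, a flat wall 58 mm wide and 44 mm tall, the face to push on: 58 mm from the cassette's origin along -x, 25 mm above the underside.
- deck: Grey, slippery sloping deck of the fixed dock, 296 mm long, 122 wide, tilted 0.14 rad. Origin: middle of its low edge on the sliding face, about 13 mm above the table. x runs up the slope along the middle, y across, z square to the sliding face (z = 0). The cassette stays where it is left on it. Dark steel guides 9 mm high on both sides, flared from 104 mm apart at the low end to 79 mm apart at x = 0.10, then parallel.
- load_spot (a point): Point on the deck's sliding face at deck x = 0.066, y = 0: where the centre of the cassette's underside goes when it is set down on the low end, clear of the catch.
- lip_start (a point): Point on the deck's sliding face at deck x = 0.175, y = 0. From here to x = 0.28 steel lips on the guides (67 mm apart, underside 9 mm and top 12 mm above the face, the first 16 mm slightly raised) reach over the cassette's foot plate, so it cannot be lowered in there but must be slid in from the low end.
- top_stop (a point): Point on the deck's sliding face at deck x = 0.282, y = 0: face of the top stop, a dark steel block 34 mm high. A steel key 14 mm wide and 15 high stands out of it to x = 0.2735 and goes between the legs of the H-bar (the wrong way round the cassette cannot go home). Home, the cassette's centre is at deck x = 0.218 and its plain end at 0.160.
- catch (a joint): Steel catch with an orange-topped tooth, 50 mm wide, mid-deck: a sloping plate hinged at deck x = 0.130 rising to a tooth 8 mm high with its upright face at x = 0.160. 0 rad = sprung up, 0.3 to 0.35 = pressed level with the deck. The passing cassette presses it down (about 1 N); it springs up behind the plain end once that is 1 to 2 mm past x = 0.160.
- buffer (a joint): Two black rubber-faced plungers, 35 mm apart, on the top stop: one sprung slide. 0 = free, face at deck x = 0.2745; 0.007 m = fully in. 1 N at first touch and 0.6 N more per mm. 0.0015 m with the cassette held by the catch; to engage the catch push 2 to 5 mm beyond that (a push of 5 to 12 N).
- dish: Bystander: round white single-wafer dish, 64 mm across and 14 mm high, lying on the table, loose.
- tweezers: Bystander: black wafer tweezers 140 mm long, 13 mm wide, 9 mm high, lying on the table, loose.
- beaker: Bystander: glass beaker with cotton sticks, 50 mm across, 106 mm high, loose.

How it is judged:
On the way, in this order (a step that is already met when the one before it is completed fails the run):
1. the cassette lies released on the low end of the deck, H-bar end uphill, roughly in line with the deck (x of h_bar in the frame of deck between 0.08 and 0.165 m and angle between the x axis of cassette and the x axis of deck, either way round below 0.25 rad and z of cassette in the frame of deck between -0.006 and 0.009 m and contact force between the fingers and cassette below 0.3 N), for 0.2 s.
2. the cassette has been pushed home: it presses the buffer and the catch has sprung up behind it (value of joint catch below 0.07 rad and value of joint buffer above 0.0003 m and x of h_bar in the frame of deck above 0.2725 m), for 0.2 s.
At the end, for the whole second after the job is handed in: The cassette rests on the deck in line with it (within 0.08 rad), H-bar end against the spring buffer at the top (buffer pressed in at least 0.3 mm), the catch fully up (under 0.07 rad) behind its plain end, at rest (all of step 2 and x of plain_end in the frame of deck above 0.1565 m and z of cassette in the frame of deck below 0.004 m and angle between the x axis of cassette and the x axis of deck, either way round below 0.08 rad and linear speed of cassette below 0.01 m/s); the robot touches nothing.
It fails at once if the cassette is tilted more than 35 degrees (wafers fall out) (angle between cassette's own z axis and vertical above 0.6 rad).
It fails at once if the cassette is pressed against the dock with more than 45 N (contact force between cassette and dock above 45 N).
It fails at once if the dish, tweezers or beaker is moved more than 30 mm (distance of any of dish, tweezers, beaker from where it was at the start of the episode above 0.03 m).
It also fails if it takes over 56 s, if anything falls off the work surface, if the arm or the gripper's body presses on something with over 40 N, if the wrist force passes 120 N, or if a joint passes its speed limit or range.

### The arm

A 7-joint arm with a two-finger parallel gripper is mounted at the origin on a cart in front of the work surface, level with it; the furniture and walls round the work are solid. World frame = base frame: x ahead of the robot, y to its left, z up, the work surface at z = 0. Lengths are in m, angles in rad, forces in N, time in s.
With the tool pointing down it reaches from about 0.4 to 0.85 m from the base axis. Payload 10.4 kg.
Tool frame: the origin (TCP) lies on the centre line of the jaws, within the pads' length; the fingertips stand r.finger_overhang ahead of it and the grasp point (between the pads) lies 5 mm behind it (r.finger_overhang is the distance from the TCP to the fingertips, in m); z points along the fingers, y is the line along which they close (so a half turn about z gives the same grasp; the last joint's range is limited). The gripper opens to 87 mm and grips with 3 to 60 N. Pads are 19 mm wide; open, the fingers measure 117 mm over their backs; the gripper's body (75 mm by 190 mm) begins 51 mm behind the grasp point.
Start: joints at [1.082, 0.332, -0.065, 1.46, 0.022, 1.35, -0.088], TCP at [0.281, -0.558, 0.237] pointing down, gripper open.
Joint ranges: [-2.6, 2.6], [-0.5, 2.12], [-1.47, 1.34], [0.16, 2.42], [-1.27, 4.41], [0.06, 2.06], [-2.6, 2.6]. Speed limits (rad/s): [2.22, 2.22, 2.79, 2.79, 3.14, 3.14, 3.14].

### API

Orientations are given as a unit quaternion [x, y, z, w].
In Python, from bench import read_state, viewer, r gives the robot as it stands.
- The arm moves only by the tool carry_out, never from a script. Its argument "moves" is a list of rows, each a list of 6 numbers: the shift along the tool's x, y, z in units of 40 mm (1.0 is 40 mm), then the turn, a rotation vector about the tool's x, y, z in units of 8 degrees (1.0 is 8 degrees). A call has 1 to 20 rows; each row shifts and turns the commanded pose from where the row before left it, along the tool's axes as they then stand; what a row does not reach is not made up. A row lasts 1/8 s, in which the tool goes at most 62.5 mm and 10.7 degrees, less where a joint would pass 70% of its speed; a pose out of reach is approached as far as the arm can. A call is refused whole if a number of a shift passes 1 or a number of a turn 1, either way. A call with a gripper value outside its range is refused whole. "fingers" is the finger opening in mm, from 0 to 87, set as the call begins (left out, the last holds). The fingers move at their own pace and stop on an object; "force" is the grip in N (left out, the last holds). Time passes only in rows, so rows that do not move let the fingers close. It gives the time, the measured TCP pose, the force, the opening and the grip force at its end, in the units of the state.
- read_state(): the state, without advancing time (a new reading comes with each control period).
- viewer.camera(name): name is "side" or "top"; returns a dict with "pixels" (480x640x3 uint8, red, green, blue), "range_z" (480x640 float32, m along the optical axis (not along the pixel's ray), 0 where there is no reading), "fx", "fy", "cx", "cy" (pixels), "xyz" and "orientation" of the camera in the world. Camera axes: x right, y down, z forward; pixel columns grow to the right and rows downward; lengths in m; the calibration is good to about 2 mm. A picture is of the moment at which its call begins.
- r.close_job(): hands the job in; it is judged then, once.
The state is a dict: "time": time; "joint_positions": joint angles; "joint_vel": joint speeds; "joint_torque": joint torques, N m; "ee_pos": TCP position; "eef_rot": TCP orientation; "ft_force": force on the tool from outside, world axes, zero at the start; "torque": the same for the moment, N m; "width": finger opening in m; "grip_force": force on a finger pad.
Only numpy, scipy, OpenCV 4.12 (cv2) and the standard library are available. Lean on these libraries where they do the work, as an engineer would, in place of code of your own. Each camera call takes 0.05 s, during which the arm holds its last target. There are 200 camera calls.

## Working session

There is one attempt and no reset: what is moved stays moved. The work goes in short steps, Python scripts to look and compute and a tool call to move; the robot and the scene stay as the last step left them, time stands still between calls to the robot, and variables do not carry over. Pictures are saved under pics/ and viewed, at most 10 in all, crops included, and the job is handed in when it is done.

Besides the shell and the picture viewer there is one more tool, called after ">>>" by a JSON object that holds its "fn" and its "kwargs". carry_out: Moves the arm, as the interface text tells. Its arguments: {"type":"object","properties":{"moves":{"type":"array","items":{"type":"array","items":{"type":"number"}}},"fingers":{"type":"number"},"force":{"type":"number"}},"required":["moves"]}

```bash
mkdir -p pics; cat > h.py <<'E'
import numpy as np, cv2
from scipy.spatial.transform import Rotation as R
from bench import read_state, viewer, r
def cam(n,save=None):
    c=viewer.camera(n)
    np.savez(f'/tmp/{n}.npz',**c)
    if save: cv2.imwrite(f'pics/{save}.png',c['pixels'][:,:,::-1])
    return c
def load(n): return dict(np.load(f'/tmp/{n}.npz'))
def cloud(c):
    v,u=np.mgrid[:480,:640]; z=c['range_z']
    P=np.stack([(u-c['cx'])/c['fx']*z,(v-c['cy'])/c['fy']*z,z],-1)
    o=np.array(c['orientation'])
    M=R.from_quat(o).as_matrix() if o.size==4 else o.reshape(3,3)
    W=P@M.T+c['xyz']; W[z==0]=np.nan
    return W
E
python3 - <<'E'
from h import *
for n in('top','side'):
    c=cam(n,n+'0'); print(n,c['xyz'],c['orientation'],c['fx'])
s=read_state(); print(s['time'],s['ee_pos'],s['eef_rot'],s['width'],r.finger_overhang)
E
```

```text
top [0.5351361  0.03528679 1.16478003] [-0.69806232  0.71583937 -0.01457373  0.00840173] 468.542833373446
side [ 0.52175509 -0.89639492  0.72117542] [ 0.88243775 -0.02923961  0.02607644 -0.46879492] 443.92276868089374
0.1 [ 0.2805714  -0.55811049  0.23583213] [ 9.72997516e-01  2.30814654e-01 -1.77147793e-04 -6.30228845e-04] 0.08705651949843989 0.014
```

View pics/top0.png

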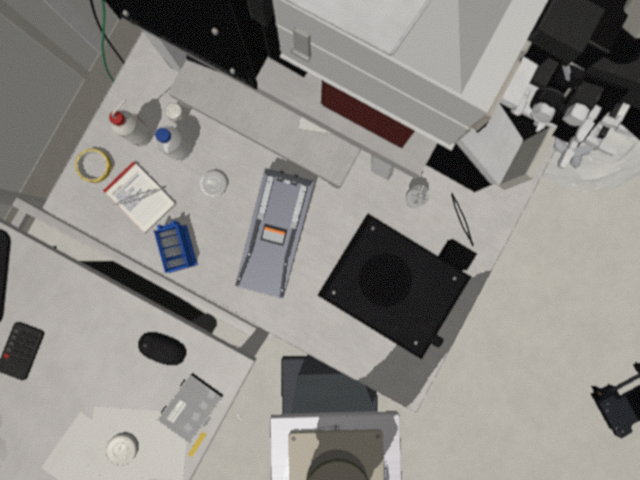

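View pics/side0.png

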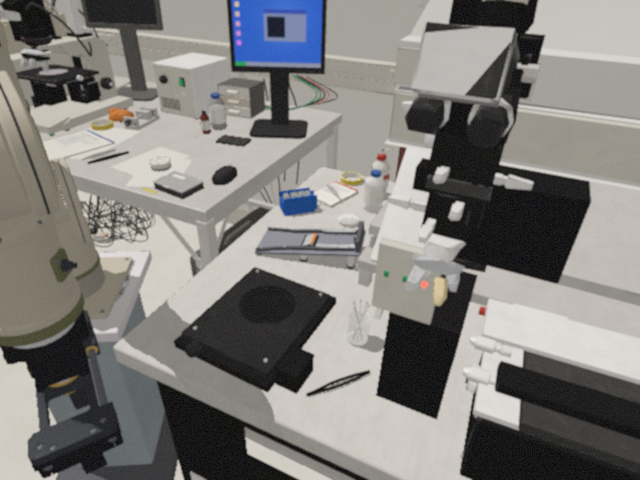

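The top view shows the cassette at about (176,247), the dock with its low end at (261,293) and high end at (288,175), the dish at (213,182), the beaker at (416,190) and the tweezers at (462,218). The side view agrees. Next I'll enlarge the cassette and dock.

```bash
python3 - <<'E'
from h import *
c=load('top'); s=load('side')
a=cv2.resize(c['pixels'][160:305,145:325,::-1],None,fx=4,fy=4,interpolation=cv2.INTER_CUBIC)
cv2.imwrite('pics/crop1.png',a)
b=cv2.resize(s['pixels'][175:275,245:375,::-1],None,fx=6,fy=6,interpolation=cv2.INTER_CUBIC)
cv2.imwrite('pics/crop2.png',b)
W=cloud(c)
for n,(u,v) in dict(low=(261,293),high=(288,176),table=(225,250),dish=(213,182),mid=(285,215)).items(): print(n,W[v,u].round(3))
# blue mask
h=cv2.cvtColor(c['pixels'],cv2.COLOR_RGB2HSV); m=(h[...,0]>100)&(h[...,0]<130)&(h[...,1]>120)
m[:215]=0;m[280:]=0;m[:,:145]=0;m[:,205:]=0
P=W[m]; P=P[np.isfinite(P[:,2])]
print(len(P),np.percentile(P,[2,25,50,75,98],axis=0).round(3))
E
```

```text
low [0.456 0.174 0.003]
high [0.729 0.096 0.089]
table [0.564 0.261 0.002]
dish [0.732 0.285 0.015]
mid [0.644 0.108 0.042]
856 [[0.521 0.337 0.004]
 [0.547 0.349 0.018]
 [0.574 0.36  0.042]
 [0.608 0.392 0.052]
 [0.63  0.412 0.061]]
```

View pics/crop1.png

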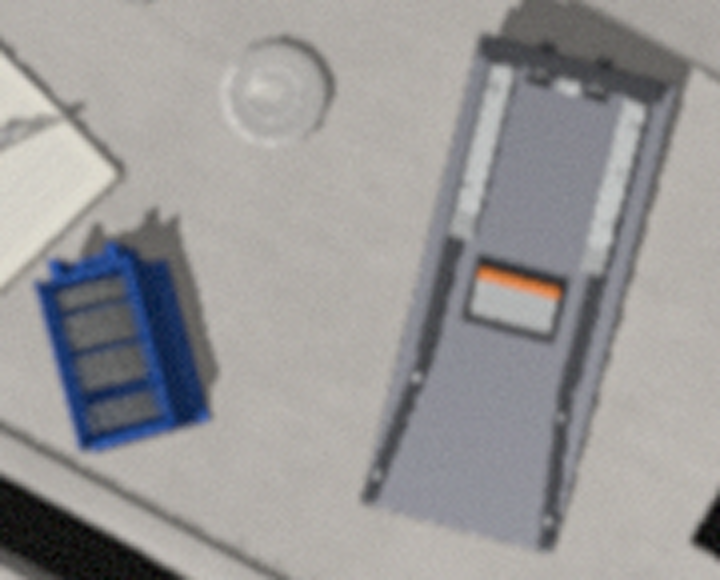

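View pics/crop2.png

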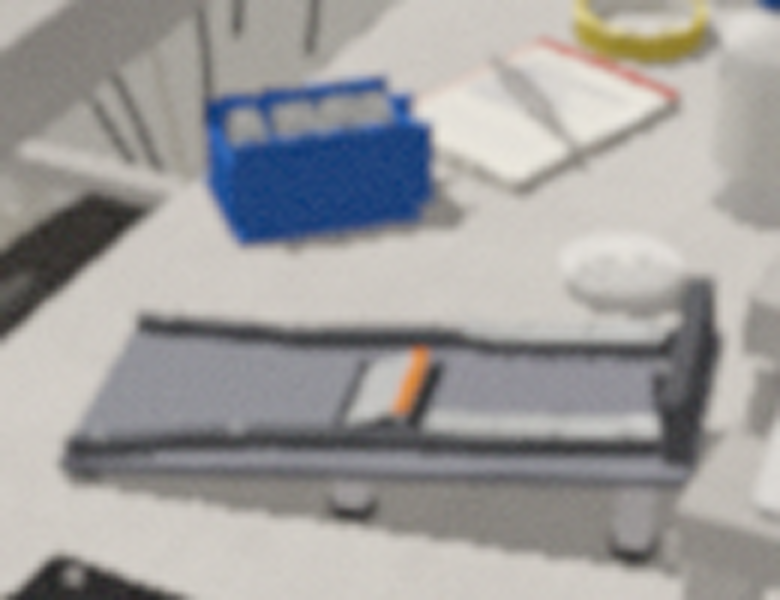

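The H-bar prongs are at the upper end of the cassette (crop about (85,262)), so it already faces roughly uphill. The catch is at crop (518,283) and the low-edge corners at (368,500) and (553,548). Next: fit the frames.

```bash
cat > fit.py <<'E'
from h import *
def ray(c,u,v):
    o=np.array(c['orientation']); M=R.from_quat(o).as_matrix()
    return np.array(c['xyz']), M@np.array([(u-c['cx'])/c['fx'],(v-c['cy'])/c['fy'],1])
def hit(c,u,v,n,d):
    p,k=ray(c,u,v); return p+k*(d-n@p)/(n@k)
E
python3 - <<'E'
from fit import *
c=load('top');W=cloud(c)
def reg(poly,er=0):
    m=np.zeros((480,640),np.uint8); cv2.fillPoly(m,[np.int32([(145+x/4,160+y/4) for x,y in poly])],1); return m>0
m=reg([(400,490),(535,530),(555,360),(445,330)])|reg([(500,150),(600,170),(580,255),(490,235)])
P=W[m];P=P[np.isfinite(P).all(1)]
for _ in range(3):
    q=P.mean(0);n=np.linalg.svd(P-q)[2][2];n*=np.sign(n[2]);e=(P-q)@n;P=P[abs(e)<2.5*e.std()+1e-4]
print('n',n,'tilt',np.arccos(n[2]),'std',e.std())
d=n@q
g=lambda x,y,h=0:hit(c,145+x/4,160+y/4,n,d+h)
L,Rr=g(368,500),g(553,548);print('low corners',L,Rr,np.linalg.norm(L-Rr))
tooth=g(518,270,.006);print('tooth',tooth); key=g(568,88,.01);print('key',key)
up=np.array([-n[0],-n[1],0]);up=up-n*(up@n);up/=np.linalg.norm(up);print('up from plane yaw',np.arctan2(up[1],up[0]))
for a in (tooth,key):
    v=a-(L+Rr)/2;print('yaw',np.arctan2(v[1],v[0]),np.linalg.norm(v))
ll=g(480,235,.012)-g(513,68,.012); rl=g(588,272,.012)-g(627,100,.012)
for v in(ll,rl): print('lip yaw',np.arctan2(-v[1],-v[0]),np.linalg.norm(v))
# cassette
t=(W[...,2]>.05)&(W[...,2]<.075); t[:220]=0;t[275:]=0;t[:,:150]=0;t[:,200:]=0
Q=W[t]; print('top',len(Q),cv2.minAreaRect(np.float32(Q[:,:2]*1000)), np.median(Q[:,2]))
z=np.array([0,0,1.])
for x,y,h in((38,285,.058),(83,447,.058),(165,428,.058),(140,262,.058),(208,418,.006)): print(hit(c,145+x/4,160+y/4,z,h+.001).round(4))
E
```

```text
n [-0.13229991  0.03905909  0.99043986] tilt 0.13838647780242253 std 0.001963807217695231
low corners [0.47745682 0.23132636 0.01397496] [0.44526939 0.11891857 0.01410838] 0.11692544829826815
tooth [0.61411384 0.13407601 0.04212227]
key [0.71976124 0.1004557  0.06159879]
up from plane yaw -0.28707621054833327
yaw -0.26251399801836117 0.16064282683820075
yaw -0.28129796627251513 0.27314172608474974
lip yaw -0.23334276618634567 0.10066699249443313
lip yaw -0.255047425080467 0.1044055594254601
top 489 ((575.6682739257812, 379.3081359863281), (114.61426544189453, 60.10114669799805), 14.384374618530273) 0.056388404693101135
[0.6111 0.4153 0.059 ]
[0.5151 0.3902 0.059 ]
[0.525 0.342 0.059]
[0.6232 0.3551 0.059 ]
[0.53   0.3299 0.007 ]
```

```bash
cat >> fit.py <<'E'
DY=-0.27; D0=np.array([.461,.175,.0135]); T=.14
def deckR(): return R.from_euler('ZY',[DY,-T])
def dk(x,y,z): return D0+deckR().apply([x,y,z])
def tool(yaw,tilt=0): return R.from_euler('ZY',[yaw,-tilt])*R.from_euler('x',np.pi)
def go(p,Rt):
    s=read_state(); Rc=R.from_quat(s['eef_rot'])
    w=(Rc.inv()*Rt).as_rotvec()/np.radians(8)
    e=np.array(p)-s['ee_pos']
    print('t',round(s['time'],2),'pos',np.round(s['ee_pos'],4),'turn',w.round(2),'shift(old axes)',(Rc.inv().apply(e)/.04).round(2),'shift(after turn)',(Rt.inv().apply(e)/.04).round(2))
    print(' F',np.round(s['ft_force'],1),'w',round(s['width'],4),'grip',s['grip_force'])
    d=deckR().inv(); print(' tcp in deck',d.apply(np.array(s['ee_pos'])-D0).round(4))
E
python3 - <<'E'
from fit import *
go([.5757,.3785,.16],tool(.25))
W=cloud(load('top')); 
for z in(.1,.2,.3,.4):
    m=(W[...,2]>z)&(W[...,0]>.3)&(W[...,0]<.9)&(abs(W[...,1])<.5); print(z,m.sum(),W[m].min(0).round(2) if m.any() else '')
E
```

```text
t 0.1 pos [ 0.2806 -0.5581  0.2358] turn [-0.01  0.    1.55] shift(old axes) [ 17.11 -17.6    1.92] shift(after turn) [ 12.94 -20.86   1.9 ]
 F [ 0.7 -0.6  0.7] w 0.0871 grip 0.0
 tcp in deck [ 0.0525 -0.7547  0.2171]
0.1 67813 [ 0.3  -0.49  0.1 ]
0.2 57674 [ 0.67 -0.47  0.2 ]
0.3 50633 [ 0.67 -0.47  0.3 ]
0.4 43906 [ 0.67 -0.45  0.4 ]
```

>>> {"fn": "carry_out", "kwargs": {"moves": [[0,0,0,0,0,0.78],[0,0,0,0,0,0.77],[0.6,-1,0,0,0,0],[0.6,-1,0,0,0,0],[0.6,-1,0,0,0,0],[0.6,-1,0,0,0,0],[0.6,-1,0,0,0,0],[0.6,-1,0,0,0,0],[0.6,-1,0,0,0,0],[0.6,-1,0,0,0,0],[0.6,-1,0,0,0,0],[0.6,-1,0,0,0,0],[0.6,-1,0,0,0,0],[0.6,-1,0,0,0,0],[0.6,-1,0,0,0,0],[0.6,-1,0,0,0,0],[0.6,-1,0,0,0,0],[0.6,-1,0,0,0,0],[0,0,0,0,0,0],[0,0,0,0,0,0]], "fingers": 87}}

```text
time: 2.6
ee_pos: [0.4947, 0.1561, 0.2361]
eef_rot: [0.992, 0.124, -0.001, 0.0]
ft_force: [-0.2, -0.4, 0.8]
width: 0.087
grip_force: 0.0
```

```bash
python3 -c "
from fit import *
go([.5757,.3785,.12],tool(.25))"
```

```text
t 2.6 pos [0.4947 0.1561 0.2361] turn [ 0.    0.01 -0.  ] shift(old axes) [ 3.34 -4.89  2.9 ] shift(after turn) [ 3.34 -4.89  2.9 ]
 F [-0.2 -0.4  0.8] w 0.087 grip 0.0
 tcp in deck [ 0.0682 -0.0093  0.2152]
```

>>> {"fn": "carry_out", "kwargs": {"moves": [[0.66,-1,0.4,0,0,0],[0.66,-1,0.5,0,0,0],[0.66,-1,0.6,0,0,0],[0.66,-1,0.6,0,0,0],[0.7,-0.89,0.6,0,0,0],[0,0,0,0,0,0],[0,0,0,0,0,0]]}}

```text
time: 3.48
ee_pos: [0.5767, 0.3775, 0.1286]
eef_rot: [0.992, 0.124, 0.0, 0.001]
ft_force: [0.1, 0.2, -0.1]
width: 0.0869
grip_force: 0.0
```

```bash
python3 - <<'E'
from fit import *
c=cam('top');s=cam('side')
a=cv2.resize(c['pixels'][190:300,110:240,::-1],None,fx=3,fy=3,interpolation=cv2.INTER_CUBIC)
b=cv2.resize(s['pixels'][120:240,240:370,::-1],None,fx=3,fy=3,interpolation=cv2.INTER_CUBIC)
a=cv2.copyMakeBorder(a,0,30,0,0,cv2.BORDER_CONSTANT)
cv2.imwrite('pics/g1.png',np.hstack([a,b]))
go([.5757,.3785,.04],tool(.25))
E
```

```text
t 3.58 pos [0.5771 0.3773 0.1297] turn [ 0.01 -0.01 -0.02] shift(old axes) [-0.03 -0.04  2.24] shift(after turn) [-0.03 -0.04  2.24]
 F [ 0.6 -0.   0.6] w 0.0868 grip 0.0
 tcp in deck [0.0736 0.226  0.107 ]
```

View pics/g1.png

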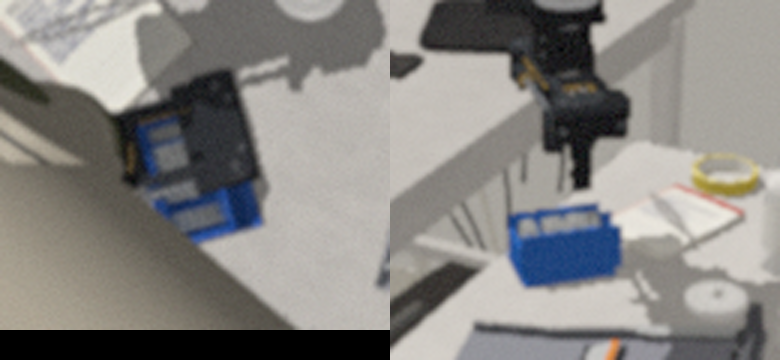

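The gripper stands over the cassette, which shows between the jaws in the top crop at about (165,150), and its axes look aligned. Lowering and gripping.

>>> {"fn": "carry_out", "kwargs": {"moves": [[0,0,0.6,0,0,0],[0,0,0.6,0,0,0],[0,0,0.5,0,0,0],[0,0,0.3,0,0,0],[0,0,0.2,0,0,0],[0,0,0,0,0,0],[0,0,0,0,0,0]]}}

```text
time: 4.45
ee_pos: [0.5764, 0.3794, 0.0413]
eef_rot: [0.992, 0.124, 0.0, -0.0]
ft_force: [-0.4, -0.4, 0.5]
width: 0.0868
grip_force: 0.0
```

>>> {"fn": "carry_out", "kwargs": {"moves": [[0,0,0,0,0,0],[0,0,0,0,0,0],[0,0,0,0,0,0],[0,0,0,0,0,0],[0,0,0,0,0,0],[0,0,0,0,0,0],[0,0,0,0,0,0],[0,0,0,0,0,0]], "fingers": 40, "force": 15}}

```text
time: 5.45
ee_pos: [0.5761, 0.3791, 0.0406]
eef_rot: [0.992, 0.124, 0.0, -0.0]
ft_force: [0.0, 0.1, 0.8]
width: 0.058
grip_force: 15.0
```

```bash
python3 -c "
from fit import *
go([.5757,.3785,.04],tool(.25))"
```

```text
t 5.45 pos [0.5761 0.3791 0.0406] turn [ 0. -0. -0.] shift(old axes) [-0.01  0.01  0.01] shift(after turn) [-0.01  0.01  0.01]
 F [0.  0.1 0.8] w 0.058 grip 14.999909262405708
 tcp in deck [0.0597 0.2274 0.0189]
```

>>> {"fn": "carry_out", "kwargs": {"moves": [[0,0,-0.3,0,0,0],[0,0,-0.6,0,0,0],[0,0,-0.8,0,0,0],[0,0,-0.7,0,0,0],[0,0,0,0,0,0.74],[0,0,0,0,0,0.74],[0,0,0,0,0,0.74],[0,0,0,0,0,0.74],[0,0,0,0,0,0.74],[0,0,0,0,0,0]]}}

```text
time: 6.7
ee_pos: [0.5763, 0.3783, 0.1368]
eef_rot: [0.992, -0.125, 0.001, 0.002]
ft_force: [0.0, 0.0, -3.8]
width: 0.0578
grip_force: 15.0
```

```bash
python3 -c "
from fit import *
go(dk(.064,0,.09),tool(DY,T))"
```

```text
t 6.7 pos [0.5763 0.3783 0.1368] turn [0.02 0.98 0.14] shift(old axes) [-0.26  5.66  0.65] shift(after turn) [-0.24  5.67  0.6 ]
 F [ 0.   0.  -3.8] w 0.0578 grip 15.00057628727518
 tcp in deck [0.0736 0.2267 0.1142]
```

>>> {"fn": "carry_out", "kwargs": {"moves": [[0,0.4,0,0,0,0.14],[0,0.7,0,0,0,0],[0,0.8,0,0,0.2,0],[0,0.8,0,0,0.2,0],[0,0.8,0,0,0.2,0],[0,0.8,0,0,0.2,0],[0,0.7,0,0,0.2,0],[0,0.4,0,0,0,0],[0,0.25,0,0,0,0],[0,0,0,0,0,0],[0,0,0,0,0,0],[0,0,0,0,0,0]]}}

```text
time: 8.2
ee_pos: [0.5154, 0.1619, 0.1356]
eef_rot: [0.989, -0.134, 0.068, 0.011]
ft_force: [-0.0, 0.3, -3.0]
width: 0.058
grip_force: 15.0
```

```bash
python3 - <<'E'
from fit import *
go(dk(.064,0,.045),tool(DY,T))
c=cam('top');s=cam('side')
a=cv2.resize(c['pixels'][165:305,215:335,::-1],None,fx=3,fy=3,interpolation=cv2.INTER_CUBIC)
b=cv2.resize(s['pixels'][150:290,240:380,::-1],None,fx=3,fy=3,interpolation=cv2.INTER_CUBIC)
cv2.imwrite('pics/g2.png',np.hstack([a,b]))
E
```

```text
t 8.2 pos [0.5154 0.1619 0.1356] turn [0.02 0.02 0.01] shift(old axes) [-0.21  0.04  1.7 ] shift(after turn) [-0.21  0.05  1.7 ]
 F [-0.   0.3 -3. ] w 0.058 grip 15.000021524028853
 tcp in deck [0.0724 0.0019 0.1131]
```

View pics/g2.png

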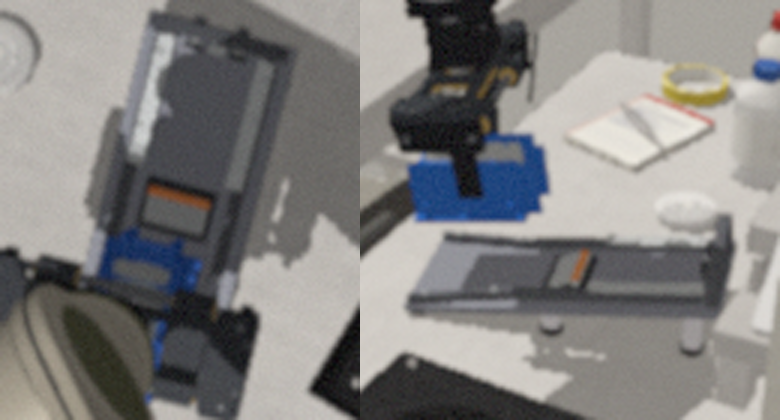

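The cassette is parallel to the deck and centred between the guides (top crop around (155,260)), with the H-bar end uphill. Lowering.

>>> {"fn": "carry_out", "kwargs": {"moves": [[-0.1,0,0.4,0,0,0],[-0.1,0.04,0.5,0,0,0],[0,0,0.4,0,0,0],[0,0,0.25,0,0,0],[0,0,0.15,0,0,0],[0,0,0,0,0,0],[0,0,0,0,0,0]]}}

```text
time: 9.18
ee_pos: [0.5167, 0.1591, 0.0678]
eef_rot: [0.989, -0.134, 0.069, 0.011]
ft_force: [0.6, -0.3, -3.6]
width: 0.0579
grip_force: 15.0
```

>>> {"fn": "carry_out", "kwargs": {"moves": [[0,0,0.05,0,0,0],[0,0,0.03,0,0,0],[0,0,0,0,0,0],[0,0,0,0,0,0]]}}

```text
time: 9.68
ee_pos: [0.5168, 0.1588, 0.0641]
eef_rot: [0.989, -0.134, 0.068, 0.011]
ft_force: [0.4, 0.4, -4.1]
width: 0.0578
grip_force: 15.0
```

```bash
python3 -c "
from fit import *
go(dk(.064,0,.0406),tool(DY,T))"
```

```text
t 9.68 pos [0.5168 0.1588 0.0641] turn [0.02 0.01 0.  ] shift(old axes) [-0.01 -0.02  0.04] shift(after turn) [-0.01 -0.02  0.04]
 F [ 0.4  0.4 -4.1] w 0.0578 grip 14.999954940285534
 tcp in deck [ 0.0646 -0.0008  0.042 ]
```

Still carried (full weight on the wrist), so I'll go down a little further.

>>> {"fn": "carry_out", "kwargs": {"moves": [[0,0,0.04,0,0,0],[0,0,0,0,0,0],[0,0,0,0,0,0]]}}

```text
time: 10.05
ee_pos: [0.5169, 0.1587, 0.0625]
eef_rot: [0.989, -0.134, 0.068, 0.011]
ft_force: [0.0, -0.3, -4.1]
width: 0.0577
grip_force: 15.0
```

>>> {"fn": "carry_out", "kwargs": {"moves": [[0,0,0.03,0,0,0],[0,0,0,0,0,0],[0,0,0,0,0,0]]}}

```text
time: 10.42
ee_pos: [0.5171, 0.1588, 0.0621]
eef_rot: [0.989, -0.134, 0.068, 0.011]
ft_force: [-5.8, -1.1, 6.3]
width: 0.0578
grip_force: 15.0
```

Contact made. Release.

>>> {"fn": "carry_out", "kwargs": {"moves": [[0,0,0,0,0,0],[0,0,0,0,0,0],[0,0,0,0,0,0],[0,0,0,0,0,0],[0,0,0,0,0,0]], "fingers": 80}}

```text
time: 11.05
ee_pos: [0.5171, 0.1586, 0.0613]
eef_rot: [0.989, -0.134, 0.068, 0.011]
ft_force: [0.6, 0.3, -1.5]
width: 0.08
grip_force: 0.0
```

>>> {"fn": "carry_out", "kwargs": {"moves": [[0,0,-0.2,0,0,0],[0,0,-0.5,0,0,0],[0,0,-0.7,0,0,0],[0,0,-0.7,0,0,0],[-0.5,0,-0.3,0,0,0],[-0.9,0,0,0,0,0],[-0.9,0,0,0,0,0],[0,0,0,0,0,0],[0,0,0,0,0,0]]}}

```text
time: 12.18
ee_pos: [0.4173, 0.1867, 0.1444]
eef_rot: [0.988, -0.134, 0.069, 0.011]
ft_force: [0.0, -0.1, -0.0]
width: 0.0801
grip_force: 0.0
```

```bash
python3 - <<'E'
from fit import *
go(dk(-.012,0,.03),tool(DY,T))
c=cam('top');s=cam('side')
a=cv2.resize(c['pixels'][165:305,215:335,::-1],None,fx=3,fy=3,interpolation=cv2.INTER_CUBIC)
b=cv2.resize(s['pixels'][150:290,240:380,::-1],None,fx=3,fy=3,interpolation=cv2.INTER_CUBIC)
cv2.imwrite('pics/g3.png',np.hstack([a,b]))
E
```

```text
t 12.18 pos [0.4173 0.1867 0.1444] turn [0.02 0.01 0.  ] shift(old axes) [ 0.37 -0.02  2.65] shift(after turn) [ 0.36 -0.01  2.65]
 F [ 0.  -0.1 -0. ] w 0.0801 grip 0.0
 tcp in deck [-0.0265 -0.0004  0.136 ]
```

View pics/g3.png

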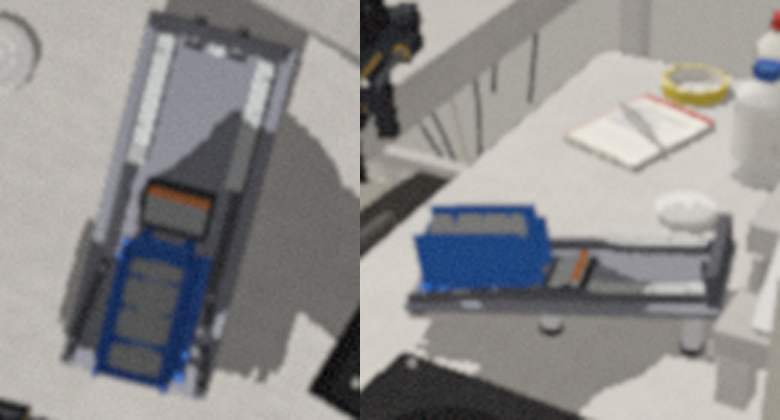

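The cassette sits flat and in line on the low end, with the H-bar just below the catch (top crop (170,240)). Next: narrow the fingers, go down behind the plain end and push.

>>> {"fn": "carry_out", "kwargs": {"moves": [[-0.2,0,0.5,0,0,0],[0,0,0.6,0,0,0],[0,0,0.6,0,0,0],[0,0,0.5,0,0,0],[0,0,0.45,0,0,0],[0,0,0,0,0,0],[0.2,0,0,0,0,0],[0.2,0,0,0,0,0],[0.1,0,0,0,0,0],[0.1,0,0,0,0,0],[0,0,0,0,0,0]], "fingers": 18}}

```text
time: 13.65
ee_pos: [0.4461, 0.1782, 0.041]
eef_rot: [0.989, -0.134, 0.068, 0.011]
ft_force: [0.0, -0.3, -0.3]
width: 0.0177
grip_force: 0.0
```

```bash
python3 -c "
from fit import *
go(dk(.148,0,.03),tool(DY,T))"
```

```text
t 13.65 pos [0.4461 0.1782 0.041 ] turn [ 0.02  0.01 -0.  ] shift(old axes) [ 3.98 -0.02 -0.02] shift(after turn) [ 3.98 -0.02 -0.02]
 F [ 0.  -0.3 -0.3] w 0.0177 grip 0.0
 tcp in deck [-0.0112 -0.0009  0.0294]
```

>>> {"fn": "carry_out", "kwargs": {"moves": [[0.1,0,0,0,0,0],[0.1,0,0,0,0,0],[0.1,0,0,0,0,0],[0.1,0,0,0,0,0],[0.1,0,0,0,0,0],[0.1,0,0,0,0,0],[0.1,0,0,0,0,0],[0.1,0,0,0,0,0],[0.1,0,0,0,0,0],[0.1,0,0,0,0,0],[0.1,0,0,0,0,0],[0.1,0,0,0,0,0],[0.1,0,0,0,0,0],[0.1,0,0,0,0,0],[0.1,0,0,0,0,0]]}}

```text
time: 15.52
ee_pos: [0.5034, 0.1624, 0.0493]
eef_rot: [0.989, -0.134, 0.068, 0.011]
ft_force: [-3.3, 0.4, 1.8]
width: 0.0178
grip_force: 1.5
```

>>> {"fn": "carry_out", "kwargs": {"moves": [[0.1,0,0,0,0,0],[0.1,0,0,0,0,0],[0.1,0,0,0,0,0],[0.1,0,0,0,0,0],[0.1,0,0,0,0,0],[0.1,0,0,0,0,0],[0.1,0,0,0,0,0],[0.1,0,0,0,0,0],[0.1,0,0,0,0,0],[0.1,0,0,0,0,0],[0.1,0,0,0,0,0],[0.1,0,0,0,0,0],[0.1,0,0,0,0,0]]}}

```text
time: 17.15
ee_pos: [0.553, 0.1487, 0.0564]
eef_rot: [0.989, -0.134, 0.068, 0.011]
ft_force: [-4.2, 0.8, 2.0]
width: 0.0181
grip_force: 1.7
```

```bash
python3 - <<'E'
from fit import *
go(dk(.15,0,.03),tool(DY,T))
c=cam('top');s=cam('side')
a=cv2.resize(c['pixels'][165:305,215:335,::-1],None,fx=3,fy=3,interpolation=cv2.INTER_CUBIC)
b=cv2.resize(s['pixels'][150:290,240:380,::-1],None,fx=3,fy=3,interpolation=cv2.INTER_CUBIC)
cv2.imwrite('pics/g4.png',np.hstack([a,b]))
E
```

```text
t 17.15 pos [0.553  0.1487 0.0564] turn [0.02 0.01 0.  ] shift(old axes) [ 1.23 -0.02 -0.02] shift(after turn) [ 1.23 -0.02 -0.02]
 F [-4.2  0.8  2. ] w 0.0181 grip 1.6530072502791882
 tcp in deck [ 0.1008 -0.0008  0.0291]
```

View pics/g4.png

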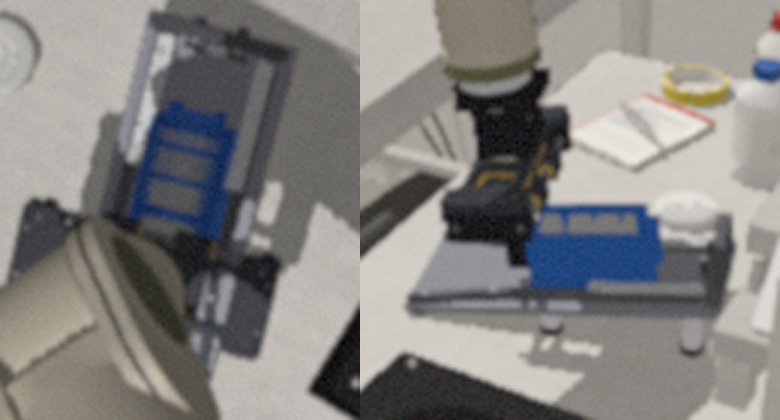

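It slides straight and has entered the lips (side crop (590,240)). About 50 mm remain, so I'll keep pushing and watch the force.

>>> {"fn": "carry_out", "kwargs": {"moves": [[0.1,0,0,0,0,0],[0.1,0,0,0,0,0],[0.1,0,0,0,0,0],[0.1,0,0,0,0,0],[0.1,0,0,0,0,0],[0.1,0,0,0,0,0],[0.1,0,0,0,0,0],[0.1,0,0,0,0,0],[0.1,0,0,0,0,0],[0,0,0,0,0,0]]}}

```text
time: 18.5
ee_pos: [0.5878, 0.139, 0.0616]
eef_rot: [0.988, -0.134, 0.069, 0.011]
ft_force: [0.8, 0.4, -0.0]
width: 0.018
grip_force: 0.0
```

>>> {"fn": "carry_out", "kwargs": {"moves": [[0.05,0,0,0,0,0],[0.05,0,0,0,0,0],[0.05,0,0,0,0,0],[0.05,0,0,0,0,0],[0.05,0,0,0,0,0],[0,0,0,0,0,0]]}}

```text
time: 19.25
ee_pos: [0.5964, 0.137, 0.0627]
eef_rot: [0.989, -0.134, 0.068, 0.011]
ft_force: [-5.3, 1.2, 3.7]
width: 0.0181
grip_force: 2.4
```

```bash
python3 -c "
from fit import *
go(dk(.15,0,.03),tool(DY,T))"
```

```text
t 19.25 pos [0.5964 0.137  0.0627] turn [0.02 0.02 0.  ] shift(old axes) [ 0.1  -0.01 -0.02] shift(after turn) [ 0.1  -0.01 -0.02]
 F [-5.3  1.2  3.7] w 0.0181 grip 2.4008885642979294
 tcp in deck [ 0.1462 -0.0005  0.0291]
```

>>> {"fn": "carry_out", "kwargs": {"moves": [[0.05,0,0,0,0,0],[0.05,0,0,0,0,0],[0,0,0,0,0,0]]}}

```text
time: 19.62
ee_pos: [0.5996, 0.1362, 0.0631]
eef_rot: [0.989, -0.134, 0.067, 0.011]
ft_force: [-8.0, 1.4, 4.6]
width: 0.0181
grip_force: 3.9
```

>>> {"fn": "carry_out", "kwargs": {"moves": [[0.05,0,0,0,0,0],[0,0,0,0,0,0]]}}

```text
time: 19.88
ee_pos: [0.6009, 0.1359, 0.0632]
eef_rot: [0.989, -0.134, 0.067, 0.011]
ft_force: [-11.2, 3.6, 6.8]
width: 0.0181
grip_force: 5.3
```

>>> {"fn": "carry_out", "kwargs": {"moves": [[0.04,0,0,0,0,0],[0,0,0,0,0,0]]}}

```text
time: 20.12
ee_pos: [0.601, 0.136, 0.0631]
eef_rot: [0.989, -0.134, 0.065, 0.011]
ft_force: [-18.8, 3.4, 10.7]
width: 0.0182
grip_force: 8.4
```

```bash
python3 - <<'E'
from fit import *
go(dk(.15,0,.03),tool(DY,T))
c=cam('top');s=cam('side')
a=cv2.resize(c['pixels'][165:265,235:335,::-1],None,fx=4,fy=4,interpolation=cv2.INTER_CUBIC)
b=cv2.resize(s['pixels'][190:270,285:375,::-1],None,fx=4.4,fy=5,interpolation=cv2.INTER_CUBIC)
cv2.imwrite('pics/g5.png',np.hstack([a,b]))
E
```

```text
t 20.12 pos [0.601  0.136  0.0631] turn [0.03 0.05 0.01] shift(old axes) [-0.02 -0.01 -0.03] shift(after turn) [-0.02 -0.01 -0.03]
 F [-18.8   3.4  10.7] w 0.0182 grip 8.426075326278806
 tcp in deck [ 0.1509 -0.0003  0.0289]
```

View pics/g5.png

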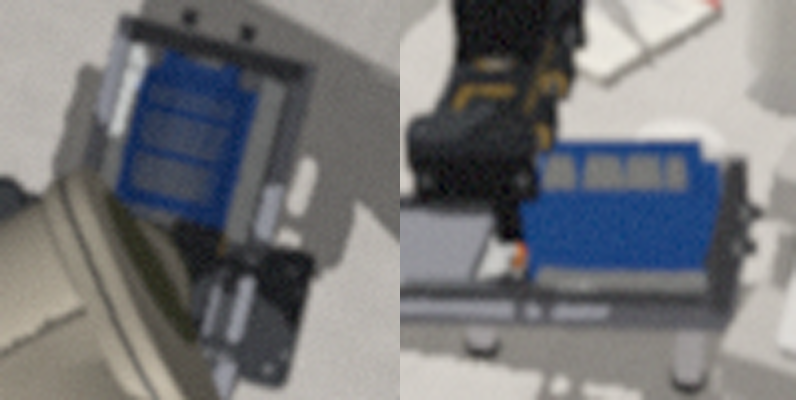

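The push has bottomed out: the TCP stopped while the force rose. The orange tooth shows raised behind the plain end at side crop (520,258). Backing off and retreating.

>>> {"fn": "carry_out", "kwargs": {"moves": [[-0.1,0,0,0,0,0],[-0.1,0,0,0,0,0],[-0.2,0,0,0,0,0],[-0.5,0,0,0,0,0],[-0.8,0,-0.2,0,0,0],[-0.8,0,-0.6,0,0,0],[-0.8,0,-0.8,0,0,0],[-0.6,0,-0.8,0,0,0],[0,0,0,0,0,0],[0,0,0,0,0,0]]}}

```text
time: 21.48
ee_pos: [0.4428, 0.1791, 0.1372]
eef_rot: [0.988, -0.135, 0.069, 0.011]
ft_force: [0.6, -0.8, -0.5]
width: 0.018
grip_force: 0.0
```

```bash
python3 - <<'E'
from fit import *
go(dk(.15,0,.03),tool(DY,T))
c=cam('top');s=cam('side')
a=cv2.resize(c['pixels'][165:265,235:335,::-1],None,fx=4,fy=4,interpolation=cv2.INTER_CUBIC)
b=cv2.resize(s['pixels'][190:270,285:375,::-1],None,fx=4.4,fy=5,interpolation=cv2.INTER_CUBIC)
cv2.imwrite('pics/g6.png',np.hstack([a,b]))
E
```

```text
t 21.48 pos [0.4428 0.1791 0.1372] turn [ 0.02  0.01 -0.  ] shift(old axes) [ 3.78 -0.03  2.37] shift(after turn) [ 3.78 -0.02  2.38]
 F [ 0.6 -0.8 -0.5] w 0.018 grip 0.0
 tcp in deck [-0.0012 -0.0009  0.1251]
```

View pics/g6.png

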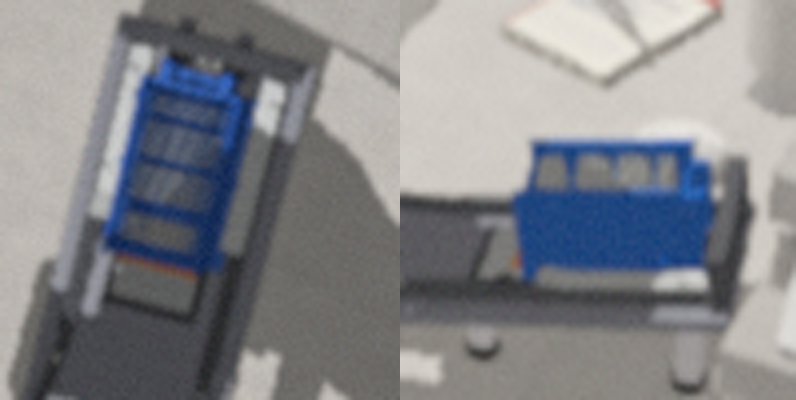

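The cassette sits at the top with the tooth right behind it (top crop (155,265)). I'll check by depth that the catch plate is up, comparing with the start.

```bash
python3 - <<'E'
from fit import *
d=deckR().inv()
c0=load('top'); 
def prof(c,l):
    D=d.apply((cloud(c)-D0).reshape(-1,3)).reshape(480,640,3)
    for a,b in((.105,.125),(.132,.140),(.140,.148),(.148,.155)):
        m=(abs(D[...,1])<.018)&(D[...,0]>a)&(D[...,0]<b)&(D[...,2]<.03); print(l,a,m.sum(),np.median(D[m][:,2]).round(4))
    h=cv2.cvtColor(c['pixels'],cv2.COLOR_RGB2HSV); m=(h[...,0]<14)&(h[...,1]>110)&(abs(D[...,1])<.03)&(abs(D[...,0]-.15)<.03)
    print(l,'orange',m.sum(),D[m].mean(0).round(4))
    b=(h[...,0]>100)&(h[...,0]<130)&(h[...,1]>120)&(D[...,2]>.052)&(D[...,2]<.066)&(abs(D[...,1])<.04)&(D[...,0]>.1)
    if b.any(): print('blue top x',np.percentile(D[b][:,0],[1,50,99]).round(4), cv2.minAreaRect(np.float32(D[b][:,:2]*1000)))
cs=[cam('top') for _ in range(6)]; c1=dict(cs[0]); c1['range_z']=np.median([c['range_z'] for c in cs],0)
prof(c1,'now')
im=cv2.imread('pics/top0.png')[:,:,::-1]
h=cv2.cvtColor(np.ascontiguousarray(im),cv2.COLOR_RGB2HSV)[220:245,255:295]; print('start orange',((h[...,0]<14)&(h[...,1]>110)).sum())
s=[cam('side') for _ in range(6)]; c2=dict(s[0]); c2['range_z']=np.median([c['range_z'] for c in s],0); prof(c2,'side')
E
```

```text
now 0.105 121 0.0005
now 0.132 46 0.0037
now 0.14 46 0.0061
now 0.148 32 0.0088
now orange 0 [nan nan nan]
blue top x [0.1631 0.2121 0.2596] ((216.31753540039062, -0.4941558837890625), (110.28809356689453, 58.13239669799805), 0.1452406644821167)
start orange 75
side 0.105 46 -0.0036
side 0.132 16 -0.0009
side 0.14 16 0.0019
side 0.148 4 0.0045
side orange 0 [nan nan nan]
blue top x [0.1635 0.2069 0.2608] ((213.16664123535156, -3.528097152709961), (56.40797805786133, 99.33312225341797), 89.9226303100586)<stdin>:9: RuntimeWarning: Mean of empty slice.
  ret = um.true_divide(
```

The plate rises about 8 mm towards its tooth in both views, so the catch is up. The cassette is in line and at home, so I'll hand in.

```bash
python3 -c "
from bench import r
print(r.close_job())"
```

```text
the job is handed in; nothing more can be done
None
```

I loaded the cassette on the dock and handed the job in; no verdict came back. My last depth check showed the catch up behind the plain end and the cassette in line with the deck, and the arm was backed clear of it.

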